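# Clear the caddy and switch the hob off

## Robot

A 6-joint arm with a two-finger parallel gripper is mounted at the origin on the work surface. World frame = base frame: x ahead of the robot, y to its left, z up, the work surface at z = 0. Lengths are in mm, angles in rad, forces in N, time in s.
With the tool pointing down it reaches from about 300 to 775 mm from the base axis. Payload 14.6 kg.
Tool frame: the origin (TCP) lies between the finger pads; the fingertips stand manip.nose_length ahead of it and the grasp point (between the pads) lies 11 mm behind it (manip.nose_length is the distance from the TCP to the fingertips, in mm); z points along the fingers, y is the line along which they close (so a half turn about z gives the same grasp; the last joint's range is limited). The gripper opens to 94 mm and grips with 3 to 60 N. Pads are 16 mm wide; open, the fingers measure 119 mm over their backs; the gripper's body (75 mm by 177 mm) begins 78 mm behind the grasp point.
Start: joints at [1.164, 0.3, 1.521, -0, 1.321, -0.067], TCP at [183.311, 518.542, 213.446] pointing down, gripper open.
Joint ranges: [-3.03, 3.03], [-0.79, 2.21], [0.23, 2.52], [-1.04, 4.18], [0, 3.07], [-2.55, 2.55]. Speed limits (rad/s): [2.22, 2.22, 2.57, 3.14, 3.14, 3.14].

## Interface

Orientations are given as [roll, pitch, yaw] about the fixed x, y, z axes, in that order (R = Rz(yaw) Ry(pitch) Rx(roll)).
In Python, from cell import manip, cams, job gives the robot as it stands.
- The arm moves only by the tool jog_arm, never from a script. Its argument "commands" is a list of rows, each an object of numbers: "dx", "dy", "dz": the shift along the tool's x, y, z each as a share of 40 mm, from -1 to 1; "ax", "ay", "az": the turn, a rotation vector about the tool's x, y, z each as a share of 10 degrees, from -1 to 1; "gripper": the closure, from 0 (fully open) to 1 (shut). A call has 1 to 10 rows; each row shifts and turns the commanded pose from where the row before left it, along the tool's axes as they then stand; what a row does not reach is not made up. A row lasts 1/8 s, in which the tool goes at most 62.5 mm and 10.7 degrees, less where a joint would pass 70% of its speed; a pose out of reach is approached as far as the arm can. A call with a number of a shift or a turn outside -1 to 1 is refused whole. A call with a gripper value outside its range is refused whole. The fingers move at their own pace and stop on an object; "squeeze" is the grip in N (left out, the last holds). Time passes only in rows, so rows that do not move let the fingers close. It gives the time, the measured TCP pose, the force, the opening and the grip force at its end, in the units of the state.
- manip.read_state(): the state, without advancing time (a new reading comes with each control period).
- cams.camera(name): name is "scene" or "top" or "wrist"; returns a dict with "image" (480x640x3 uint8, red, green, blue), "fx", "fy", "cx", "cy" (pixels), "world_to_cam" (4x4, takes a point from world to camera coordinates). Camera axes: x right, y down, z forward; pixel columns grow to the right and rows downward; lengths in mm; the calibration is good to about 2 mm. A picture is of the moment at which its call begins. There is no depth.
- job.sign_off(): hands the job in; it is judged then, once.
The state is a dict: "clock": time; "joints": joint angles; "qd": joint speeds; "effort": joint torques, N m; "eef_pos": TCP position; "eef_rot": TCP orientation; "wrist_force": force on the tool from outside, world axes, zero at the start; "moment": the same for the moment, N m; "finger_gap": finger opening in mm; "finger_force": force on a finger pad.
Only numpy, scipy, OpenCV 4.12 (cv2) and the standard library are available. Lean on these libraries where they do the work, as an engineer would, in place of code of your own. Each camera call takes 0.05 s, during which the arm holds its last target. There are 200 camera calls.

## Task

The steel utensil caddy is standing in the way of the induction hob's control knob. First carry it upright to the baking tray and set it down gently, flat inside the rim, then turn the knob anticlockwise, fully home to its off stop. Leave the saucepan, scale, jar and bowl where they are.

Things in the scene. Friction and masses are not known exactly. Their poses are not given: they have to be found in the camera images.
- caddy: Open steel box caddy, 100 (x) x 160 (y) x 90 mm high, 4 mm walls, about half a kilogram, with a rigid carry handle arching over it along y. Origin: centre of its underside, z up. Stands on the table in front of the hob's sloping panel, long side roughly along the panel.
- caddy_handle (a point): Middle of the caddy handle's straight top bar: round bar 16 mm thick, along the caddy's y, straight for 100 mm, its centreline 190 mm above the caddy's underside (nothing below it until the box's rim, 90 mm up). Axes as the caddy's.
- tray: Baking tray fixed to the table, 280 (x) x 220 (y) mm outside, 14 mm high, walls 5 mm, black mat inside; mat surface 6 mm above the origin, which is the centre of its underside. Lies left or right of the hob.
- hob: Fixed induction hob, 280 mm wide (y), 400 mm deep (x), 117 mm high. Origin: middle of its front lower edge, on the table; x points to its back. Its front is a panel sloping up from z 25 mm at x 0 to z 115 mm at x 115 mm: its outward normal leans 38 degrees from vertical towards the robot.
- dial (a joint): Angle of the hob's knob, rad: 0 = off, at its stop (white pointer line towards the white mark up the panel); grows clockwise seen facing the panel, to 4.6. It stays where it is left.
- dial_grip (a point): Grip point on the knob's axis. The knob is a bar grip 62 mm long, 16 mm wide, standing 34 mm off a round skirt of 68 mm diameter, black with a white pointer line. This point lies 11 mm below the bar's top and 23 mm above the skirt (37 mm off the panel). z is the knob's axis, outward, 38 degrees from vertical; x runs along the bar towards its pointer end.
- saucepan: Bystander: steel saucepan, 160 mm across, 65 mm high, with a handle 130 mm long, standing on the hob. Origin: centre of its underside.
- scale: Bystander: kitchen scale, 170 x 190 x 48 mm, on the table on the other side from the tray. Origin: centre of its underside.
- jar: Bystander: glass jar, 84 mm across, 130 mm high. Origin: centre of its underside.
- bowl: Bystander: white bowl, 140 mm across, 65 mm high. Origin: centre of its underside.

How it is judged (in metres and radians):
On the way, in this order (a step that is already met when the one before it is completed fails the run):
1. the caddy stands flat inside the baking tray, released and at rest (x of caddy in the frame of tray between -0.09 and 0.09 m and y of caddy in the frame of tray between -0.07 and 0.07 m and z of caddy in the frame of tray between 0.002 and 0.01 m and angle between caddy's own z axis and vertical below 0.06 rad and contact force between the fingers and caddy below 0.1 N and linear speed of caddy below 0.02 m/s), for 0.2 s.
2. the knob is turned home to its off stop (value of joint dial below 0.08 rad), for 0.2 s.
At the end, for the whole second after the job is handed in: The caddy stands flat and upright (within 0.06 rad) on the tray's mat inside its rim, released and at rest; the knob is within 0.08 rad of its off stop; saucepan, scale, jar and bowl are within 30 mm of where they were (all of step 1 and value of joint dial below 0.08 rad and distance of each of saucepan, scale, jar, bowl from where it was at the start of the episode below 0.03 m); the robot touches nothing.
It fails at once if the caddy is tipped more than 0.5 rad (angle between caddy's own z axis and vertical above 0.5 rad).
It fails at once if the caddy is dropped: it falls free of the fingers faster than 0.7 m/s (about 25 mm) (contact force between the fingers and caddy below 0.1 N and linear speed of caddy above 0.7 m/s).
It fails at once if saucepan, scale, jar or bowl is moved more than 30 mm (distance of any of saucepan, scale, jar, bowl from where it was at the start of the episode above 0.03 m).
It also fails if it takes over 70 s, if anything falls off the work surface, if the arm or the gripper's body presses on something with over 40 N, if the wrist force passes 120 N, or if a joint passes its speed limit or range.

## Working session

There is one attempt and no reset: what is moved stays moved. The work goes in short steps, Python scripts to look and compute and a tool call to move; the robot and the scene stay as the last step left them, time stands still between calls to the robot, and variables do not carry over. Pictures are saved under pics/ and viewed, at most 10 in all, crops included, and the job is handed in when it is done.

Besides the shell and the picture viewer there is one more tool, called after "Call:" in YAML: its name, and indented under it one key for each argument. jog_arm: Moves the arm, as the interface text tells. Shift numbers are shares of 40 mm and turn numbers shares of 10 degrees, none past 1 either way. Its arguments: {"type":"object","properties":{"commands":{"type":"array"},"squeeze":{"type":"number"}},"required":["commands"]}

```bash
mkdir -p pics
python3 - <<'E'
from cell import manip,cams,job
import cv2,numpy as np
print(manip.read_state(), manip.nose_length)
for n in ("scene","top"):
    c=cams.camera(n); cv2.imwrite(f"pics/{n}0.png",c["image"][:,:,::-1])
    print(n,c["fx"],c["cx"],c["cy"],np.round(c["world_to_cam"],3).tolist())
E
```

```text
{'clock': 0.0, 'joints': array([ 1.16439347e+00,  3.00464729e-01,  1.52155423e+00, -2.07072704e-05,
        1.32069657e+00, -6.66050937e-02]), 'qd': array([-9.49451744e-05, -8.92410886e-04, -9.32120493e-04, -9.20207923e-05,
       -1.74077495e-04,  1.53687198e-03]), 'effort': array([ 6.75143256e-04, -5.31804836e+01, -3.52735126e+01,  7.08563067e-02,
        2.44116521e-02, -6.48323976e-05]), 'eef_pos': array([183.22744729, 518.32547703, 212.90117679]), 'eef_rot': array([-3.14047094e+00, -5.47209808e-05,  2.80180000e+00]), 'wrist_force': array([0.00694111, 0.18762948, 0.19983883]), 'moment': array([ 0.03460747,  0.00423748, -0.02709019]), 'finger_force': 0.0, 'finger_gap': 94.1978796287324} 8.0
scene 517.8602967162765 325.1487771707363 230.54823554901853 [[-0.444, 0.896, 0.003, 266.665], [0.737, 0.367, -0.567, -348.102], [-0.509, -0.25, -0.824, 1638.607], [0.0, 0.0, 0.0, 1.0]]
top 466.38548533052597 319.4909704938479 237.48511479032058 [[0.025, -1.0, 0.014, -16.476], [-0.984, -0.028, -0.174, 606.472], [0.174, -0.01, -0.985, 1182.794], [0.0, 0.0, 0.0, 1.0]]
```

View pics/scene0.png

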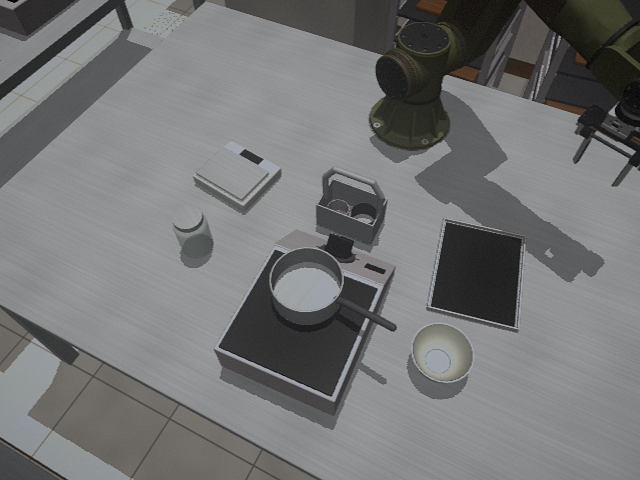

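View pics/top0.png

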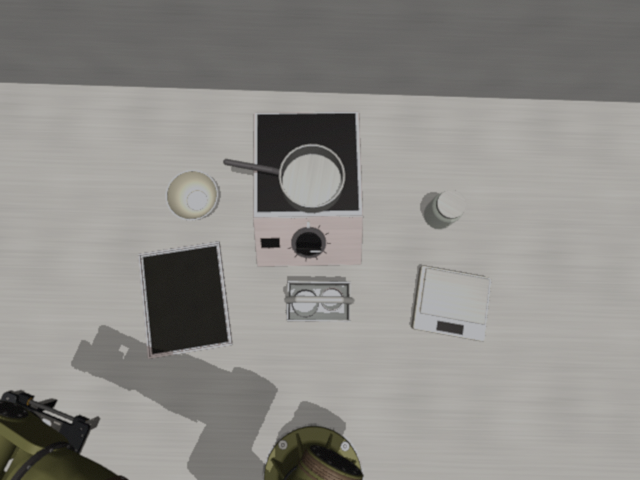

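The scene shows the caddy in front of the hob panel and the tray on the robot's left. In the top view the handle bar runs at row ~299 (cols 287–352), the knob is at ~(309,243), and the tray corners are ~(141,254), (219,243), (231,345), (151,356).

```bash
cat > h.py <<'E'
from cell import manip,cams,job
import cv2,numpy as np
def ray(c,uv):
    W=np.array(c["world_to_cam"]);R=W[:3,:3];o=-R.T@W[:3,3]
    return o,R.T@np.array([(uv[0]-c["cx"])/c["fx"],(uv[1]-c["cy"])/c["fy"],1])
def onz(c,uv,z):
    o,d=ray(c,uv);return o+d*(z-o[2])/d[2]
def proj(c,p):
    W=np.array(c["world_to_cam"]);q=W[:3,:3]@np.array(p)+W[:3,3]
    return np.array([c["fx"]*q[0]/q[2]+c["cx"],c["fy"]*q[1]/q[2]+c["cy"]])
E
python3 - <<'E'
from h import *
c=cams.camera("top");im=c["image"][:,:,::-1].copy()
g=cv2.cvtColor(im,cv2.COLOR_BGR2GRAY)
m=((g<45)*255).astype(np.uint8)
n,l,s,ce=cv2.connectedComponentsWithStats(m)
for i in range(1,n):
    if s[i,4]>150:
        r=cv2.minAreaRect(cv2.findNonZero((l==i).astype(np.uint8)));print(s[i],np.round(r[0],1),np.round(r[1],1),round(r[2],1))
        if s[i,4]>5000:
            for p in cv2.boxPoints(r): print(' box z6',np.round(onz(c,p,6)))
            print(' ctr',onz(c,r[0],6))
for uv in [(288,282),(349,282),(349,321),(287,321)]: print('rim',np.round(onz(c,uv,90),1))
for uv in [(287,299),(352,299)]: print('bar',np.round(onz(c,uv,190),1))
for uv in [(258,267),(362,265)]: print('hobfront25',np.round(onz(c,uv,25),1))
for uv in [(257,213),(361,212)]: print('hobtop115',np.round(onz(c,uv,115),1))
a=cv2.resize(im[220:330,250:370],None,fx=5,fy=5,interpolation=cv2.INTER_CUBIC)
cv2.imwrite("pics/crop1.png",a)
s=cams.camera("scene");a=cv2.resize(s["image"][150:280,270:430,::-1],None,fx=4.5,fy=4.5,interpolation=cv2.INTER_CUBIC)
cv2.imwrite("pics/crop2.png",a)
E
```

```text
[ 258  114  100   96 4550] [307.2 162. ] [95.5 98.4] 89.0
[258 171  37  40 964] [276.  190.5] [36. 39.] 0.0
[296 232  26  24 456] [308.5 243.5] [23. 25.] 90.0
[ 144  247   83  107 7055] [183.7 299.8] [98.  75.5] 82.9
 box z6 [551. 485.   6.]
 box z6 [582. 284.   6.]
 box z6 [324. 235.   6.]
 box z6 [295. 430.   6.]
 ctr [435.46111156 358.62040685   6.        ]
[   0  392  127   88 3947] [ 63.  435.5] [126.  87.] -0.0
[ 272  434   90   46 1621] [316.  455.6] [45.  88.2] 87.3
rim [483.9  76.7  90. ]
rim [488.  -77.5  90. ]
rim [390.9 -78.9  90. ]
rim [386.9  75.6  90. ]
bar [437.  72. 190.]
bar [440.9 -77.4 190. ]
hobfront25 [526.9 161.9  25. ]
hobfront25 [ 539.8 -116.7   25. ]
hobtop115 [654.3 160.2 115. ]
hobtop115 [ 664.5 -103.5  115. ]
```

View pics/crop1.png

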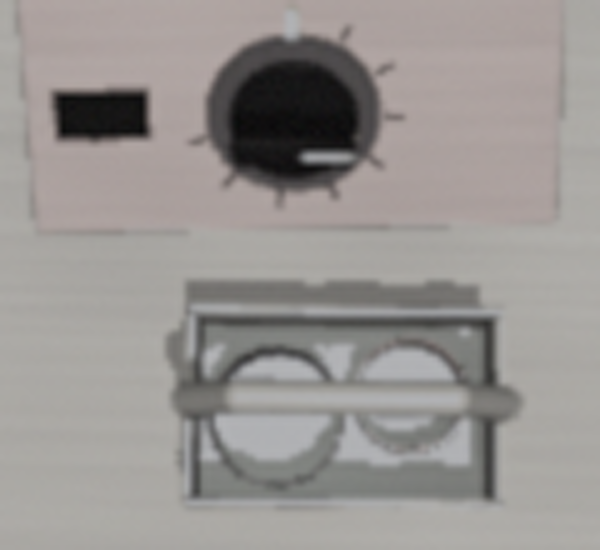

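View pics/crop2.png

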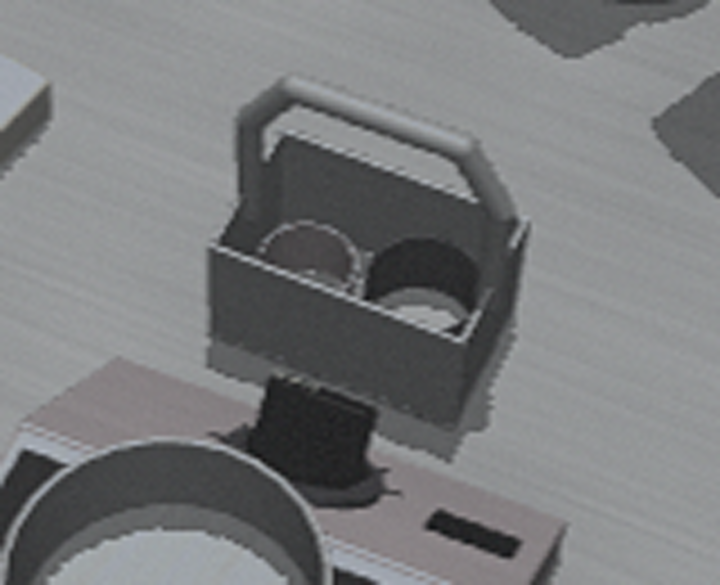

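```bash
cat >> h.py <<'E'
from scipy.spatial.transform import Rotation as Ro
def plan(wps,start=None,step=34,turn=8.,dec=2):
    """wps: list of (pos, Rotation); print rounded rows, carrying the rounding error"""
    st=manip.read_state()
    p,R=start or (np.array(st["eef_pos"]),Ro.from_euler("xyz",st["eef_rot"]))
    for P,T in wps:
        d=P-p; w=(R.inv()*T).as_rotvec(degrees=True)
        n=int(max(1,np.ceil(np.linalg.norm(d)/step),np.ceil(np.linalg.norm(w)/turn)))
        rows=[]
        for k in range(n):
            s=np.round(R.inv().apply((P-p)/(n-k))/40,dec)
            t=np.round((R.inv()*T).as_rotvec(degrees=True)/(n-k)/10,dec)
            p=p+R.apply(s*40);R=R*Ro.from_rotvec(t*10,degrees=True)
            rows.append("{"+",".join(f'"{a}":{v:g}' for a,v in zip(["dx","dy","dz","ax","ay","az"],[*s,*t]) if v)+"}")
        print(n,"->",np.round(p,1),np.round(R.as_euler("xyz"),3)); print(",".join(rows))
    return p,R
def down(deg): return Ro.from_euler("xyz",[np.pi,0,np.radians(deg)])
def tell():
    s=manip.read_state();print(round(s["clock"],2),np.round(s["eef_pos"],1),np.round(s["eef_rot"],3),np.round(s["wrist_force"],1),round(s["finger_gap"],1),s["finger_force"],np.round(s["joints"],2))
E
python3 -c "
from h import *
plan([(np.array([300,260,275]),down(125)),(np.array([437,-2,275]),down(91.5))])"
```

```text
9 -> [299.8 260.1 274.8] [-3.141  0.     2.182]
{"dx":-0.55,"dy":-0.57,"dz":-0.17,"az":0.39},{"dx":-0.58,"dy":-0.53,"dz":-0.17,"az":0.4},{"dx":-0.62,"dy":-0.49,"dz":-0.17,"az":0.39},{"dx":-0.65,"dy":-0.45,"dz":-0.17,"az":0.4},{"dx":-0.68,"dy":-0.4,"dz":-0.17,"az":0.39},{"dx":-0.7,"dy":-0.35,"dz":-0.17,"az":0.4},{"dx":-0.73,"dy":-0.3,"dz":-0.17,"az":0.39},{"dx":-0.74,"dy":-0.25,"dz":-0.18,"az":0.4},{"dx":-0.76,"dy":-0.2,"dz":-0.17,"az":0.39}
9 -> [437.2  -2.  275. ] [-3.141e+00  1.000e-03  1.597e+00]
{"dx":-0.81,"dy":-0.11,"az":0.37},{"dx":-0.82,"dy":-0.05,"az":0.37},{"dx":-0.82,"az":0.37},{"dx":-0.82,"dy":0.05,"az":0.37},{"dx":-0.82,"dy":0.11,"az":0.37},{"dx":-0.81,"dy":0.16,"az":0.38},{"dx":-0.79,"dy":0.21,"az":0.37},{"dx":-0.78,"dy":0.26,"az":0.38},{"dx":-0.76,"dy":0.32,"az":0.37}
```

Call:
jog_arm:
  commands:
    - {"dx": -0.55,"dy": -0.57,"dz": -0.17,"az": 0.39,"gripper": 0}
    - {"dx": -0.58,"dy": -0.53,"dz": -0.17,"az": 0.4}
    - {"dx": -0.62,"dy": -0.49,"dz": -0.17,"az": 0.39}
    - {"dx": -0.65,"dy": -0.45,"dz": -0.17,"az": 0.4}
    - {"dx": -0.68,"dy": -0.4,"dz": -0.17,"az": 0.39}
    - {"dx": -0.7,"dy": -0.35,"dz": -0.17,"az": 0.4}
    - {"dx": -0.73,"dy": -0.3,"dz": -0.17,"az": 0.39}
    - {"dx": -0.74,"dy": -0.25,"dz": -0.18,"az": 0.4}
    - {"dx": -0.76,"dy": -0.2,"dz": -0.17,"az": 0.39}

```text
schema error: expected keys dx, dy, dz, ax, ay, az, gripper
```

Call:
jog_arm:
  commands:
    - {"dx": -0.81,"dy": -0.11,"az": 0.37}
    - {"dx": -0.82,"dy": -0.05,"az": 0.37}
    - {"dx": -0.82,"az": 0.37}
    - {"dx": -0.82,"dy": 0.05,"az": 0.37}
    - {"dx": -0.82,"dy": 0.11,"az": 0.37}
    - {"dx": -0.81,"dy": 0.16,"az": 0.38}
    - {"dx": -0.79,"dy": 0.21,"az": 0.37}
    - {"dx": -0.78,"dy": 0.26,"az": 0.38}
    - {"dx": -0.76,"dy": 0.32,"az": 0.37}
    - {}

```text
schema error: expected keys dx, dy, dz, ax, ay, az, gripper
```

```bash
python3 -c "
from h import *
tell()
c=cams.camera('wrist');cv2.imwrite('pics/w1.png',c['image'][:,:,::-1])
print(np.round(proj(c,[438,-2,190]),1),np.round(proj(c,[438,48,190]),1),np.round(proj(c,[438,-52,190]),1))"
```

```text
0.2 [183.3 518.4 213.1] [-3.141 -0.     2.802] [ 0.   0.7 -0.5] 94.2 0.0 [ 1.16  0.3   1.52  0.    1.32 -0.07]
[-164.5  740.1] [-114.2  728. ] [-213.4  751.7]
```

View pics/w1.png

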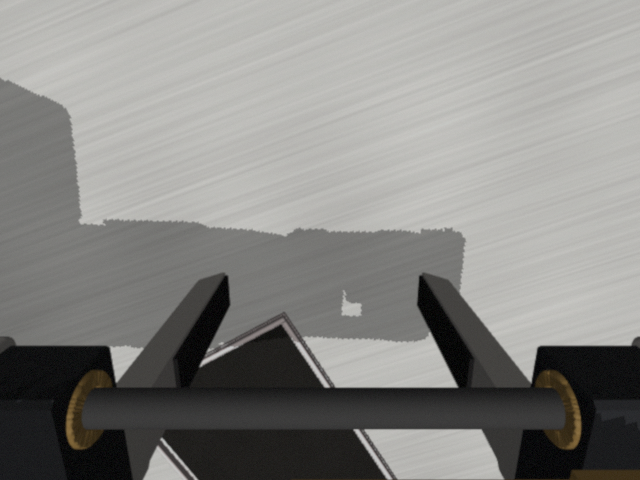

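The moves were refused because every row needs all seven keys, so the arm has not moved. The wrist view shows the fingers and the tray's corner at ~(285,315). I'll send the rows again with all keys.

Call:
jog_arm:
  commands:
    - {"dx": -0.55,"dy": -0.57,"dz": -0.17,"ax": 0,"ay": 0,"az": 0.39,"gripper": 0}
    - {"dx": -0.58,"dy": -0.53,"dz": -0.17,"ax": 0,"ay": 0,"az": 0.4,"gripper": 0}
    - {"dx": -0.62,"dy": -0.49,"dz": -0.17,"ax": 0,"ay": 0,"az": 0.39,"gripper": 0}
    - {"dx": -0.65,"dy": -0.45,"dz": -0.17,"ax": 0,"ay": 0,"az": 0.4,"gripper": 0}
    - {"dx": -0.68,"dy": -0.4,"dz": -0.17,"ax": 0,"ay": 0,"az": 0.39,"gripper": 0}
    - {"dx": -0.7,"dy": -0.35,"dz": -0.17,"ax": 0,"ay": 0,"az": 0.4,"gripper": 0}
    - {"dx": -0.73,"dy": -0.3,"dz": -0.17,"ax": 0,"ay": 0,"az": 0.39,"gripper": 0}
    - {"dx": -0.74,"dy": -0.25,"dz": -0.18,"ax": 0,"ay": 0,"az": 0.4,"gripper": 0}
    - {"dx": -0.76,"dy": -0.2,"dz": -0.17,"ax": 0,"ay": 0,"az": 0.39,"gripper": 0}

```text
clock: 1.38
eef_pos: [300.1, 259.2, 275.3]
eef_rot: [3.141, 0.0, 2.18]
wrist_force: [-0.0, 0.3, -0.5]
finger_gap: 93.9
finger_force: 0.0
```

Call:
jog_arm:
  commands:
    - {"dx": -0.81,"dy": -0.11,"dz": 0,"ax": 0,"ay": 0,"az": 0.37,"gripper": 0}
    - {"dx": -0.82,"dy": -0.05,"dz": 0,"ax": 0,"ay": 0,"az": 0.37,"gripper": 0}
    - {"dx": -0.82,"dy": 0,"dz": 0,"ax": 0,"ay": 0,"az": 0.37,"gripper": 0}
    - {"dx": -0.82,"dy": 0.05,"dz": 0,"ax": 0,"ay": 0,"az": 0.37,"gripper": 0}
    - {"dx": -0.82,"dy": 0.11,"dz": 0,"ax": 0,"ay": 0,"az": 0.37,"gripper": 0}
    - {"dx": -0.81,"dy": 0.16,"dz": 0,"ax": 0,"ay": 0,"az": 0.38,"gripper": 0}
    - {"dx": -0.79,"dy": 0.21,"dz": 0,"ax": 0,"ay": 0,"az": 0.37,"gripper": 0}
    - {"dx": -0.78,"dy": 0.26,"dz": 0,"ax": 0,"ay": 0,"az": 0.38,"gripper": 0}
    - {"dx": -0.76,"dy": 0.32,"dz": 0,"ax": 0,"ay": 0,"az": 0.37,"gripper": 0}
    - {"dx": 0,"dy": 0,"dz": 0,"ax": 0,"ay": 0,"az": 0,"gripper": 0}

```text
clock: 2.62
eef_pos: [437.6, -3.2, 274.7]
eef_rot: [-3.141, 0.0, 1.595]
wrist_force: [-1.0, -0.8, -0.1]
finger_gap: 94.1
finger_force: 0.0
```

```bash
sed -i 's/"{"+","\.join.*$/"{"+",".join(f"\\"{a}\\":{v+0:g}" for a,v in zip(["dx","dy","dz","ax","ay","az","gripper"],[*s,*t,G]))+"}")/; s/dec=2)/dec=2,G=0)/' h.py; python3 -c "
from h import *
tell()
c=cams.camera('wrist');cv2.imwrite('pics/w2.png',c['image'][:,:,::-1])
print(np.round(proj(c,[438,-2,190]),1),np.round(proj(c,[438,48,190]),1),np.round(proj(c,[438,-52,190]),1))
plan([(np.array([437.5,-2,178]),down(91.5))])"
```

```text
2.62 [437.6  -3.2 274.7] [-3.141  0.     1.595] [-1.  -0.8 -0.1] 94.1 0.0 [-0.09  0.    1.72 -0.    1.42 -0.11]
[323.9 241.5] [325.7 167.8] [322.2 307.9]
3 -> [437.5  -1.9 178. ] [-3.141 -0.     1.597]
{"dx":0,"dy":0,"dz":0.81,"ax":0,"ay":0,"az":0,"gripper":0},{"dx":0,"dy":0,"dz":0.8,"ax":0,"ay":0,"az":0,"gripper":0},{"dx":0.01,"dy":0.01,"dz":0.81,"ax":0,"ay":0,"az":0,"gripper":0}
```

View pics/w2.png

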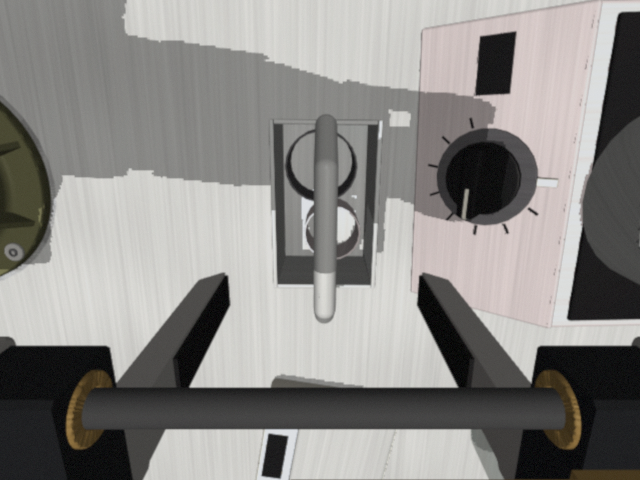

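The wrist view shows the handle bar at col ~325, matching the prediction of 324. The knob skirt is at ~(487,176) and its white pointer line runs (467,190)–(464,218). I'll go down and grip the bar.

Call:
jog_arm:
  commands:
    - {"dx": 0,"dy": 0.02,"dz": 0.8,"ax": 0,"ay": 0,"az": 0,"gripper": 0}
    - {"dx": 0,"dy": 0,"dz": 0.8,"ax": 0,"ay": 0,"az": 0,"gripper": 0}
    - {"dx": 0,"dy": 0,"dz": 0.8,"ax": 0,"ay": 0,"az": 0,"gripper": 0}
    - {"dx": 0,"dy": 0,"dz": 0,"ax": 0,"ay": 0,"az": 0,"gripper": 0.6}
    - {"dx": 0,"dy": 0,"dz": 0,"ax": 0,"ay": 0,"az": 0,"gripper": 1}
    - {"dx": 0,"dy": 0,"dz": 0,"ax": 0,"ay": 0,"az": 0,"gripper": 1}
    - {"dx": 0,"dy": 0,"dz": 0,"ax": 0,"ay": 0,"az": 0,"gripper": 1}
    - {"dx": 0,"dy": 0,"dz": 0,"ax": 0,"ay": 0,"az": 0,"gripper": 1}
  squeeze: 40

```text
clock: 3.68
eef_pos: [438.1, -1.9, 179.4]
eef_rot: [3.141, 0.0, 1.598]
wrist_force: [-0.5, -0.2, 0.1]
finger_gap: 47.4
finger_force: 0.0
```

```bash
python3 -c "
from h import *
tell()"
```

```text
3.67 [438.1  -1.9 179.4] [3.141 0.    1.598] [-0.5 -0.2  0.1] 47.4 0.0 [-0.09  0.08  1.86  0.    1.2  -0.11]
```

Call:
jog_arm:
  commands:
    - {"dx": 0,"dy": 0,"dz": 0,"ax": 0,"ay": 0,"az": 0,"gripper": 1}
    - {"dx": 0,"dy": 0,"dz": 0,"ax": 0,"ay": 0,"az": 0,"gripper": 1}
    - {"dx": 0,"dy": 0,"dz": 0,"ax": 0,"ay": 0,"az": 0,"gripper": 1}
    - {"dx": 0,"dy": 0,"dz": 0,"ax": 0,"ay": 0,"az": 0,"gripper": 1}
    - {"dx": 0,"dy": 0,"dz": 0,"ax": 0,"ay": 0,"az": 0,"gripper": 1}
    - {"dx": 0,"dy": 0,"dz": 0,"ax": 0,"ay": 0,"az": 0,"gripper": 1}

```text
clock: 4.42
eef_pos: [438.1, -1.9, 179.1]
eef_rot: [3.141, 0.0, 1.598]
wrist_force: [1.8, -0.0, -0.7]
finger_gap: 15.2
finger_force: 40.0
```

```bash
python3 -c "
from h import *
tell()
R=down(100)
plan([(np.array([438,-2,239]),down(91.5)),(np.array([436,358,239]),R),(np.array([436,358,195]),R)],step=26,turn=5,G=1)"
```

```text
4.42 [438.1  -1.9 179.1] [3.141 0.    1.598] [ 1.8 -0.  -0.7] 15.2 39.99553620815277 [-0.09  0.08  1.86 -0.    1.19 -0.11]
3 -> [438.1  -1.9 239.1] [3.141 0.    1.598]
{"dx":0,"dy":0,"dz":-0.5,"ax":0,"ay":0,"az":0,"gripper":1},{"dx":0,"dy":0,"dz":-0.5,"ax":0,"ay":0,"az":0,"gripper":1},{"dx":0,"dy":0,"dz":-0.5,"ax":0,"ay":0,"az":0,"gripper":1}
14 -> [436.  357.9 239. ] [3.141 0.    1.746]
{"dx":0.64,"dy":0.01,"dz":0,"ax":0,"ay":0,"az":-0.06,"gripper":1},{"dx":0.64,"dy":0.02,"dz":0,"ax":0,"ay":0,"az":-0.06,"gripper":1},{"dx":0.64,"dy":0.03,"dz":0,"ax":0,"ay":0,"az":-0.06,"gripper":1},{"dx":0.64,"dy":0.03,"dz":0,"ax":0,"ay":0,"az":-0.06,"gripper":1},{"dx":0.64,"dy":0.04,"dz":0,"ax":0,"ay":0,"az":-0.06,"gripper":1},{"dx":0.64,"dy":0.05,"dz":0,"ax":0,"ay":0,"az":-0.06,"gripper":1},{"dx":0.64,"dy":0.05,"dz":0,"ax":0,"ay":0,"az":-0.06,"gripper":1},{"dx":0.64,"dy":0.06,"dz":0,"ax":0,"ay":0,"az":-0.06,"gripper":1},{"dx":0.64,"dy":0.07,"dz":0,"ax":0,"ay":0,"az":-0.06,"gripper":1},{"dx":0.64,"dy":0.07,"dz":0,"ax":0,"ay":0,"az":-0.06,"gripper":1},{"dx":0.64,"dy":0.08,"dz":0,"ax":0,"ay":0,"az":-0.06,"gripper":1},{"dx":0.64,"dy":0.09,"dz":0,"ax":0,"ay":0,"az":-0.06,"gripper":1},{"dx":0.64,"dy":0.1,"dz":0,"ax":0,"ay":0,"az":-0.06,"gripper":1},{"dx":0.63,"dy":0.1,"dz":0,"ax":0,"ay":0,"az":-0.07,"gripper":1}
2 -> [436.  357.9 195. ] [3.141 0.    1.746]
{"dx":0,"dy":0,"dz":0.55,"ax":0,"ay":0,"az":0,"gripper":1},{"dx":0,"dy":0,"dz":0.55,"ax":0,"ay":0,"az":0,"gripper":1}
```

Call:
jog_arm:
  commands:
    - {"dx": 0,"dy": 0,"dz": -0.25,"ax": 0,"ay": 0,"az": 0,"gripper": 1}
    - {"dx": 0,"dy": 0,"dz": -0.5,"ax": 0,"ay": 0,"az": 0,"gripper": 1}
    - {"dx": 0,"dy": 0,"dz": -0.5,"ax": 0,"ay": 0,"az": 0,"gripper": 1}
    - {"dx": 0,"dy": 0,"dz": -0.25,"ax": 0,"ay": 0,"az": 0,"gripper": 1}
    - {"dx": 0,"dy": 0,"dz": 0,"ax": 0,"ay": 0,"az": 0,"gripper": 1}

```text
clock: 5.05
eef_pos: [438.1, -1.9, 239.3]
eef_rot: [3.141, 0.0, 1.598]
wrist_force: [0.1, 0.0, -5.1]
finger_gap: 14.8
finger_force: 40.0
```

Call:
jog_arm:
  commands:
    - {"dx": 0.3,"dy": 0,"dz": 0,"ax": 0,"ay": 0,"az": 0,"gripper": 1}
    - {"dx": 0.64,"dy": 0.02,"dz": 0,"ax": 0,"ay": 0,"az": -0.06,"gripper": 1}
    - {"dx": 0.64,"dy": 0.03,"dz": 0,"ax": 0,"ay": 0,"az": -0.06,"gripper": 1}
    - {"dx": 0.64,"dy": 0.03,"dz": 0,"ax": 0,"ay": 0,"az": -0.06,"gripper": 1}
    - {"dx": 0.64,"dy": 0.04,"dz": 0,"ax": 0,"ay": 0,"az": -0.06,"gripper": 1}
    - {"dx": 0.64,"dy": 0.05,"dz": 0,"ax": 0,"ay": 0,"az": -0.06,"gripper": 1}
    - {"dx": 0.64,"dy": 0.05,"dz": 0,"ax": 0,"ay": 0,"az": -0.06,"gripper": 1}
    - {"dx": 0.64,"dy": 0.06,"dz": 0,"ax": 0,"ay": 0,"az": -0.06,"gripper": 1}
    - {"dx": 0.64,"dy": 0.07,"dz": 0,"ax": 0,"ay": 0,"az": -0.06,"gripper": 1}

```text
clock: 6.18
eef_pos: [438.0, 216.9, 238.2]
eef_rot: [-3.14, 0.0, 1.682]
wrist_force: [-0.6, 0.3, -3.3]
finger_gap: 15.2
finger_force: 40.0
```

Call:
jog_arm:
  commands:
    - {"dx": 0.64,"dy": 0.07,"dz": 0,"ax": 0,"ay": 0,"az": -0.06,"gripper": 1}
    - {"dx": 0.64,"dy": 0.08,"dz": 0,"ax": 0,"ay": 0,"az": -0.06,"gripper": 1}
    - {"dx": 0.64,"dy": 0.09,"dz": 0,"ax": 0,"ay": 0,"az": -0.06,"gripper": 1}
    - {"dx": 0.64,"dy": 0.1,"dz": 0,"ax": 0,"ay": 0,"az": -0.06,"gripper": 1}
    - {"dx": 0.63,"dy": 0.1,"dz": 0,"ax": 0,"ay": 0,"az": -0.1,"gripper": 1}
    - {"dx": 0.34,"dy": 0.05,"dz": 0,"ax": 0,"ay": 0,"az": -0.1,"gripper": 1}
    - {"dx": 0,"dy": 0,"dz": 0,"ax": 0,"ay": 0,"az": 0,"gripper": 1}
    - {"dx": 0,"dy": 0,"dz": 0,"ax": 0,"ay": 0,"az": 0,"gripper": 1}

```text
clock: 7.18
eef_pos: [439.1, 357.4, 238.9]
eef_rot: [-3.141, 0.0, 1.758]
wrist_force: [-1.1, 0.4, -3.5]
finger_gap: 14.9
finger_force: 40.0
```

```bash
python3 -c "
from h import *
tell()
c=cams.camera('scene');t=cams.camera('top')
a=cv2.resize(c['image'][130:350,380:600,::-1],(600,600)[:2]);b=cv2.resize(t['image'][180:400,100:300,::-1],(200,220))
cv2.imwrite('pics/s2.png',np.hstack([cv2.resize(c['image'][130:350,400:600,::-1],(400,440)),cv2.resize(t['image'][200:420,80:280,::-1],(400,440))]))"
```

```text
7.17 [439.1 357.4 238.9] [-3.141  0.     1.758] [-1.1  0.4 -3.5] 14.9 39.98188376426697 [ 0.62  0.32  1.44 -0.    1.39  0.43]
```

View pics/s2.png

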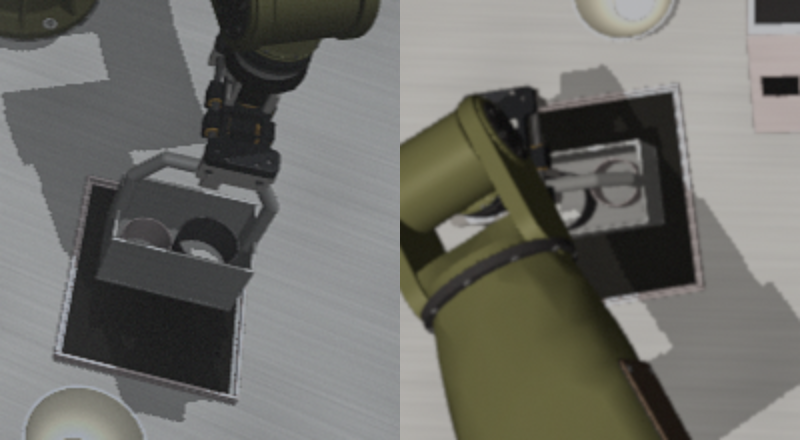

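The caddy hangs upright over the tray, roughly aligned with its walls. I'll lower it, slowly near contact (expected at TCP z ≈ 185).

Call:
jog_arm:
  commands:
    - {"dx": 0,"dy": 0,"dz": 0.3,"ax": 0,"ay": 0,"az": 0,"gripper": 1}
    - {"dx": 0,"dy": 0,"dz": 0.4,"ax": 0,"ay": 0,"az": 0,"gripper": 1}
    - {"dx": 0,"dy": 0,"dz": 0.35,"ax": 0,"ay": 0,"az": 0,"gripper": 1}
    - {"dx": 0,"dy": 0,"dz": 0.15,"ax": 0,"ay": 0,"az": 0,"gripper": 1}
    - {"dx": 0,"dy": 0,"dz": 0.05,"ax": 0,"ay": 0,"az": 0,"gripper": 1}
    - {"dx": 0,"dy": 0,"dz": 0.05,"ax": 0,"ay": 0,"az": 0,"gripper": 1}
    - {"dx": 0,"dy": 0,"dz": 0,"ax": 0,"ay": 0,"az": 0,"gripper": 1}

```text
clock: 8.15
eef_pos: [439.2, 358.1, 187.3]
eef_rot: [3.141, -0.0, 1.758]
wrist_force: [0.9, 0.5, -4.3]
finger_gap: 15.2
finger_force: 40.0
```

Call:
jog_arm:
  commands:
    - {"dx": 0,"dy": 0,"dz": 0.025,"ax": 0,"ay": 0,"az": 0,"gripper": 1}
    - {"dx": 0,"dy": 0,"dz": 0,"ax": 0,"ay": 0,"az": 0,"gripper": 1}

```text
clock: 8.4
eef_pos: [439.1, 358.0, 186.1]
eef_rot: [3.142, -0.0, 1.758]
wrist_force: [0.1, -0.0, -4.3]
finger_gap: 14.8
finger_force: 40.0
```

Call:
jog_arm:
  commands:
    - {"dx": 0,"dy": 0,"dz": 0.02,"ax": 0,"ay": 0,"az": 0,"gripper": 1}
    - {"dx": 0,"dy": 0,"dz": 0,"ax": 0,"ay": 0,"az": 0,"gripper": 1}

```text
clock: 8.65
eef_pos: [439.1, 358.0, 185.2]
eef_rot: [-3.141, 0.0, 1.758]
wrist_force: [-0.3, -1.0, -4.2]
finger_gap: 15.2
finger_force: 40.0
```

Call:
jog_arm:
  commands:
    - {"dx": 0,"dy": 0,"dz": 0.02,"ax": 0,"ay": 0,"az": 0,"gripper": 1}
    - {"dx": 0,"dy": 0,"dz": 0,"ax": 0,"ay": 0,"az": 0,"gripper": 1}

```text
clock: 8.9
eef_pos: [439.5, 358.1, 185.0]
eef_rot: [3.14, -0.0, 1.758]
wrist_force: [1.0, -0.9, 1.9]
finger_gap: 14.9
finger_force: 40.0
```

Contact felt (the force went from −4 to +2 N). I'll release, rise, and look.

Call:
jog_arm:
  commands:
    - {"dx": 0,"dy": 0,"dz": 0,"ax": 0,"ay": 0,"az": 0,"gripper": 0.75}
    - {"dx": 0,"dy": 0,"dz": 0,"ax": 0,"ay": 0,"az": 0,"gripper": 0.6}
    - {"dx": 0,"dy": 0,"dz": 0,"ax": 0,"ay": 0,"az": 0,"gripper": 0.4}
    - {"dx": 0,"dy": 0,"dz": 0,"ax": 0,"ay": 0,"az": 0,"gripper": 0.4}
    - {"dx": 0,"dy": 0,"dz": 0,"ax": 0,"ay": 0,"az": 0,"gripper": 0.4}
    - {"dx": 0,"dy": 0,"dz": 0,"ax": 0,"ay": 0,"az": 0,"gripper": 0.4}
    - {"dx": 0,"dy": 0,"dz": -0.4,"ax": 0,"ay": 0,"az": 0,"gripper": 0.4}
    - {"dx": 0,"dy": 0,"dz": -0.8,"ax": 0,"ay": 0,"az": 0,"gripper": 0.4}
    - {"dx": 0,"dy": 0,"dz": -1,"ax": 0,"ay": 0,"az": 0,"gripper": 0.4}
    - {"dx": 0,"dy": 0,"dz": -1,"ax": 0,"ay": 0,"az": 0,"gripper": 0.4}

```text
clock: 10.15
eef_pos: [438.9, 357.9, 315.0]
eef_rot: [3.141, -0.0, 1.758]
wrist_force: [0.1, -0.7, -0.3]
finger_gap: 56.6
finger_force: 0.0
```

Run:
```python
from h import *
tell()
c=cams.camera('wrist');cv2.imwrite('pics/w3.png',c['image'][:,:,::-1])
```

```text
10.15 [438.9 357.9 315. ] [ 3.141 -0.     1.758] [ 0.1 -0.7 -0.3] 56.6 0.0 [0.62 0.28 1.31 0.   1.55 0.43]
```

View pics/w3.png

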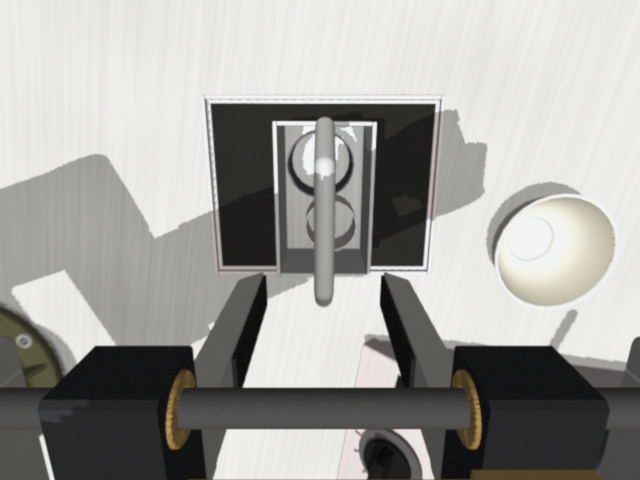

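The wrist view shows the caddy standing inside the tray: rim ~(273–376, 122–270), tray outer corners ~(206,96), (441,96), (428,271), (217,271). I'll check that in numbers and plan a position above the knob.

Run:
```python
from h import *
c=cams.camera('wrist')
t=np.array([onz(c,u,14) for u in [(206,96),(441,96),(428,271),(217,271)]]);k=np.array([onz(c,u,96) for u in [(273,122),(376,122),(369,273),(278,273)]])
print(np.round(t),t.mean(0));print(np.round(k),k.mean(0))
d=t[1]-t[0];print(np.degrees(np.arctan2(d[1],d[0])),np.linalg.norm(d));d=k[1]-k[0];print(np.degrees(np.arctan2(d[1],d[0])))
plan([(np.array([439,358,330]),down(100)),(np.array([500,20,330]),down(92))],step=36)
```

```text
[[290. 440.  14.]
 [556. 490.  14.]
 [597. 277.  14.]
 [326. 227.  14.]] [442.22889636 358.51587317  14.        ]
[[379. 428.  96.]
 [477. 446.  96.]
 [505. 291.  96.]
 [408. 273.  96.]] [442.1885153  359.49614323  96.        ]
10.717253429661131 270.7278714911008
10.689443006068512
1 -> [439.  357.9 330.1] [3.141 0.    1.746]
{"dx":-0.01,"dy":-0.02,"dz":-0.3,"ax":0.04,"ay":-0.02,"az":0.07,"gripper":0}
10 -> [500.1  20.  330.1] [ 3.141 -0.     1.606]
{"dx":-0.86,"dy":0,"dz":0,"ax":0,"ay":0,"az":0.08,"gripper":0},{"dx":-0.86,"dy":0.02,"dz":0,"ax":0,"ay":0,"az":0.08,"gripper":0},{"dx":-0.86,"dy":0.03,"dz":0,"ax":0,"ay":0,"az":0.08,"gripper":0},{"dx":-0.86,"dy":0.04,"dz":0,"ax":0,"ay":0,"az":0.08,"gripper":0},{"dx":-0.86,"dy":0.05,"dz":0,"ax":0,"ay":0,"az":0.08,"gripper":0},{"dx":-0.85,"dy":0.06,"dz":0,"ax":0,"ay":0,"az":0.08,"gripper":0},{"dx":-0.85,"dy":0.07,"dz":0,"ax":0,"ay":0,"az":0.08,"gripper":0},{"dx":-0.85,"dy":0.09,"dz":0,"ax":0,"ay":0,"az":0.08,"gripper":0},{"dx":-0.86,"dy":0.1,"dz":0,"ax":0,"ay":0,"az":0.08,"gripper":0},{"dx":-0.85,"dy":0.11,"dz":0,"ax":0,"ay":0,"az":0.08,"gripper":0}
```

Call:
jog_arm:
  commands:
    - {"dx": -0.86,"dy": 0,"dz": 0,"ax": 0,"ay": 0,"az": 0.08,"gripper": 0.4}
    - {"dx": -0.86,"dy": 0.02,"dz": 0,"ax": 0,"ay": 0,"az": 0.08,"gripper": 0.4}
    - {"dx": -0.86,"dy": 0.03,"dz": 0,"ax": 0,"ay": 0,"az": 0.08,"gripper": 0.4}
    - {"dx": -0.86,"dy": 0.04,"dz": 0,"ax": 0,"ay": 0,"az": 0.08,"gripper": 0.4}
    - {"dx": -0.86,"dy": 0.05,"dz": 0,"ax": 0,"ay": 0,"az": 0.08,"gripper": 0.4}
    - {"dx": -0.86,"dy": 0.06,"dz": 0,"ax": 0,"ay": 0,"az": 0.08,"gripper": 0.4}
    - {"dx": -0.86,"dy": 0.07,"dz": 0,"ax": 0,"ay": 0,"az": 0.08,"gripper": 0.4}
    - {"dx": -0.86,"dy": 0.09,"dz": 0,"ax": 0,"ay": 0,"az": 0.08,"gripper": 0.4}
    - {"dx": -0.86,"dy": 0.1,"dz": 0,"ax": 0,"ay": 0,"az": 0.08,"gripper": 0.4}
    - {"dx": -0.85,"dy": 0.11,"dz": 0,"ax": 0,"ay": 0,"az": 0.08,"gripper": 0.4}

```text
clock: 11.5
eef_pos: [504.4, 18.5, 312.6]
eef_rot: [3.142, 0.0, 1.618]
wrist_force: [1.0, 1.1, 1.0]
finger_gap: 56.5
finger_force: 0.0
```

Call:
jog_arm:
  commands:
    - {"dx": 0,"dy": 0,"dz": 0,"ax": 0,"ay": 0,"az": 0,"gripper": 0.4}

```text
clock: 11.62
eef_pos: [504.5, 18.1, 312.4]
eef_rot: [-3.141, 0.0, 1.616]
wrist_force: [-0.0, 0.0, -0.4]
finger_gap: 56.1
finger_force: 0.0
```

Run:
```python
from h import *
tell()
c=cams.camera('wrist');im=c['image'][:,:,::-1].copy()
u=proj(c,[580,22,80]).astype(int);print(u)
x,y=np.clip(u-[80,65],0,[480,350]);a=cv2.resize(im[y:y+130,x:x+160],(640,520),interpolation=cv2.INTER_CUBIC)
print("crop origin",x,y,"x4");cv2.imwrite('pics/w4.png',a);cv2.imwrite('w4full.png',im)
import pickle;pickle.dump(c,open('w4.pkl','wb'))
```

```text
11.62 [504.5  18.1 312.4] [-3.141  0.     1.616] [-0.   0.  -0.4] 56.1 0.0 [-0.04  0.14  1.49 -0.    1.51 -0.08]
[395 199]
crop origin 315 134 x4
```

View pics/w4.png

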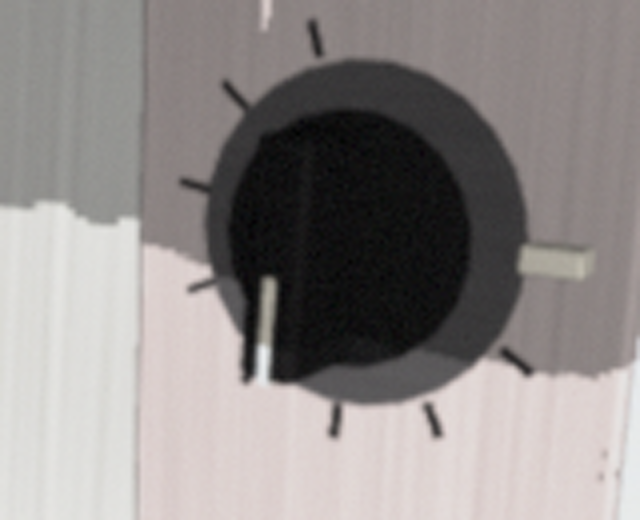

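The crop (origin 315,134, ×4) shows the skirt ellipse at x 207–525, y 60–403, the white off mark at ~(557,261), and the pointer line from (268,277) to (262,385). So the pointer is about a quarter turn clockwise of off.

```bash
cat >> h.py <<'E'
import pickle
E
python3 - <<'E'
from h import *
c=pickle.load(open('w4.pkl','rb'))
f=lambda x,y:(315+x/4,134+y/4)
def onp(uv,off,psi,P0):
    th=np.radians(38);n=np.array([-np.sin(th)*np.cos(psi),-np.sin(th)*np.sin(psi),np.cos(th)])
    o,d=ray(c,uv);return o+d*((off-(o-P0)@n)/(d@n)),n
# front edge of panel z=25, seen here
e1=onz(c,f(145,10),25);e2=onz(c,f(135,500),25);print('edge',e1,e2)
d=e1-e2;psi=np.arctan2(-d[0],d[1]);print('psi',np.degrees(psi))
for psi in (psi,np.radians(2.4)):
    P0=(e1+e2)/2
    A,n=onp(f(366,231),9,psi,P0);foot=A-9*n
    up=np.array([np.cos(psi)*np.cos(np.radians(38)),np.sin(psi)*np.cos(np.radians(38)),np.sin(np.radians(38))])
    right=np.cross(up,n)
    print('foot',foot,'grip',foot+37*n,'along panel',(foot-P0)@up)
    top=proj(c,foot+48*n);print('top proj crop',(top-[315,134])*4)
    m,_=onp(f(557,261),1,psi,P0);v=m-foot;print('mark angle',np.degrees(np.arctan2(v@right,v@up)),np.hypot(v@right,v@up))
    a,_=onp(f(268,277),48,psi,P0);b,_=onp(f(262,385),48,psi,P0);v=b-a
    print('ptr angle',np.degrees(np.arctan2(v@right,v@up)),np.linalg.norm(v))
    for q in (a,b): w=q-foot-48*n;print('  from axis right/up',w@right,w@up)
E
```

```text
edge [533.60154743  81.44027135  25.        ] [540.03293239 -66.29149938  25.        ]
psi 2.4927521398811043
foot [596.30441822  30.63833364  72.21622175] grip [573.54649914  29.64758576 101.37261964] along panel 76.69185687973847
top proj crop [292.59098647 253.90472927]
mark angle 3.865846831560221 47.90704955623181
ptr angle 90.73818550488342 27.589540881944078
  from axis right/up 6.53325444510424 -6.449566944995988
  from axis right/up 34.120505544549495 -6.805014342820266
foot [596.30975541  30.62553867  72.19403684] grip [573.55026229  29.67163328 101.35043473] along panel 76.65582261673728
top proj crop [292.60312159 253.74478985]
mark angle 3.7822683739400986 47.91036253251389
ptr angle 90.63327724250826 27.581609108737137
  from axis right/up 6.579648679431337 -6.439099356686238
  from axis right/up 34.159573068366676 -6.743946413061742
```

Run:
```python
from h import *
c=pickle.load(open('w4.pkl','rb'));t=cams.camera('top')
f=lambda x,y:(315+x/4,134+y/4)
psi=np.radians(2.5);s,k=np.sin(np.radians(38)),np.cos(np.radians(38))
n=np.array([-s*np.cos(psi),-s*np.sin(psi),k]);up=np.array([k*np.cos(psi),k*np.sin(psi),s]);right=np.cross(up,n)
P0=np.array([536.8,7.6,25])
def onp(uv,off):
    o,d=ray(c,uv);return o+d*((off-(o-P0)@n)/(d@n))
a=onp(f(268,277),48);b=onp(f(262,385),48);print(a,b,proj(t,a),proj(t,b),'seen top (310,251.4),(321,251.4)')
top=b-30.5*right;g=top-11*n;foot=top-48*n;A=onp(f(366,231),7)-7*n
print('grip',g,'foot from bar',foot,'from skirt',A,'mark',onp(f(557,261),1))
# skirt seen in top view crop1: ellipse (207..381,35..190)/5
print('top skirt',proj(t,foot+7*n),proj(t,A+7*n),'seen',250+294/5,220+112.5/5)
print('top mark seen',250+291/5,220+25/5,proj(t,onp(f(557,261),1)))
img=t['image'].astype(int)[225:265,290:330];m=(img.min(2)>150)&(img.max(2)-img.min(2)<12)
ys,xs=np.nonzero(m);print(list(zip(xs+290,ys+225))[:40])
```

```text
[561.98523505  22.60748577 106.08245157] [562.9056279   -4.96560889 105.86118784] [310.26459467 251.04892718] [321.2032774  250.99845336] seen top (310,251.4),(321,251.4)
grip [568.34106711  25.80076441  97.19306955] foot from bar [591.09886068  26.79439113  68.03667167] from skirt [595.55653761  30.21215587  71.63255049] mark [633.45560944  29.02498141 102.44292867]
top skirt [309.06477743 243.37720275] [307.78689521 241.42148959] seen 308.8 242.5
top mark seen 308.2 225.0 [308.56793935 223.51331717]
[]
```

```bash
cat >> h.py <<'E'
_p=np.radians(2.5);_s,_k=np.sin(np.radians(38)),np.cos(np.radians(38))
N=np.array([-_s*np.cos(_p),-_s*np.sin(_p),_k]);UP=np.array([_k*np.cos(_p),_k*np.sin(_p),_s]);RIGHT=np.cross(UP,N)
GRIP=np.array([569,26.2,97.8])
R0=Ro.from_rotvec(N*np.radians(-0.7))*Ro.from_matrix(np.c_[-RIGHT,UP,-N])
E
python3 - <<'E'
from h import *
plan([(GRIP+82*N,R0),(GRIP-8*N,R0)],step=30,G=0.4)
E
```

```text
6 -> [518.5  24.  162.6] [ 2.478 -0.007  1.604]
{"dx":0.01,"dy":0.06,"dz":0.63,"ax":-0.63,"ay":0,"az":0.01,"gripper":0.4},{"dx":0.02,"dy":-0.01,"dz":0.63,"ax":-0.63,"ay":0,"az":0.02,"gripper":0.4},{"dx":0.01,"dy":-0.08,"dz":0.62,"ax":-0.64,"ay":0,"az":0.01,"gripper":0.4},{"dx":0.01,"dy":-0.14,"dz":0.61,"ax":-0.63,"ay":0,"az":0.02,"gripper":0.4},{"dx":0.02,"dy":-0.21,"dz":0.59,"ax":-0.64,"ay":0.01,"az":0.02,"gripper":0.4},{"dx":0.01,"dy":-0.28,"dz":0.56,"ax":-0.63,"ay":0,"az":0.01,"gripper":0.4}
4 -> [573.9  26.3  91.6] [ 2.478 -0.007  1.604]
{"dx":0,"dy":0,"dz":0.56,"ax":0,"ay":0,"az":0,"gripper":0.4},{"dx":0,"dy":0,"dz":0.56,"ax":0,"ay":0,"az":0,"gripper":0.4},{"dx":0,"dy":0,"dz":0.57,"ax":0,"ay":0,"az":0,"gripper":0.4},{"dx":0,"dy":0,"dz":0.56,"ax":0,"ay":0,"az":0,"gripper":0.4}
```

Call:
jog_arm:
  commands:
    - {"dx": 0.01,"dy": 0.06,"dz": 0.63,"ax": -0.63,"ay": 0,"az": 0.01,"gripper": 0.4}
    - {"dx": 0.02,"dy": -0.01,"dz": 0.63,"ax": -0.63,"ay": 0,"az": 0.02,"gripper": 0.4}
    - {"dx": 0.01,"dy": -0.08,"dz": 0.62,"ax": -0.64,"ay": 0,"az": 0.01,"gripper": 0.4}
    - {"dx": 0.01,"dy": -0.14,"dz": 0.61,"ax": -0.63,"ay": 0,"az": 0.02,"gripper": 0.4}
    - {"dx": 0.02,"dy": -0.21,"dz": 0.59,"ax": -0.64,"ay": 0.01,"az": 0.02,"gripper": 0.4}
    - {"dx": 0.01,"dy": -0.28,"dz": 0.56,"ax": -0.63,"ay": 0,"az": 0.01,"gripper": 0.4}
    - {"dx": 0,"dy": 0,"dz": 0,"ax": 0,"ay": 0,"az": 0,"gripper": 0.4}
    - {"dx": 0,"dy": 0,"dz": 0,"ax": 0,"ay": 0,"az": 0,"gripper": 0.4}

```text
clock: 12.72
eef_pos: [519.4, 24.3, 164.0]
eef_rot: [2.479, -0.007, 1.606]
wrist_force: [0.1, -0.1, -0.4]
finger_gap: 56.4
finger_force: 0.0
```

Run:
```python
from h import *
tell()
c=cams.camera('wrist');im=c['image'][:,:,::-1]
print(proj(c,GRIP+11*N),proj(c,GRIP+11*N+30*RIGHT),proj(c,GRIP+11*N-30*RIGHT),proj(c,GRIP-23*N))
cv2.imwrite('pics/w5.png',im)
plan([(GRIP-8*N,R0)],step=24,G=0.4)
```

```text
12.72 [519.4  24.3 164. ] [ 2.479 -0.007  1.606] [ 0.1 -0.1 -0.4] 56.4 0.0 [-0.05  0.    2.13  0.18  0.35 -0.23]
[321.68178972 249.49482383] [322.22127581 291.6721037 ] [321.10544021 204.43554479] [321.85379493 234.61987858]
4 -> [573.9  26.5  91.4] [ 2.478 -0.008  1.604]
{"dx":0,"dy":-0.01,"dz":0.57,"ax":0,"ay":0,"az":0,"gripper":0.4},{"dx":0,"dy":-0.01,"dz":0.57,"ax":0,"ay":0,"az":0,"gripper":0.4},{"dx":0,"dy":-0.01,"dz":0.56,"ax":0,"ay":0,"az":0,"gripper":0.4},{"dx":0,"dy":-0.02,"dz":0.57,"ax":0,"ay":0,"az":0.01,"gripper":0.4}
```

View pics/w5.png

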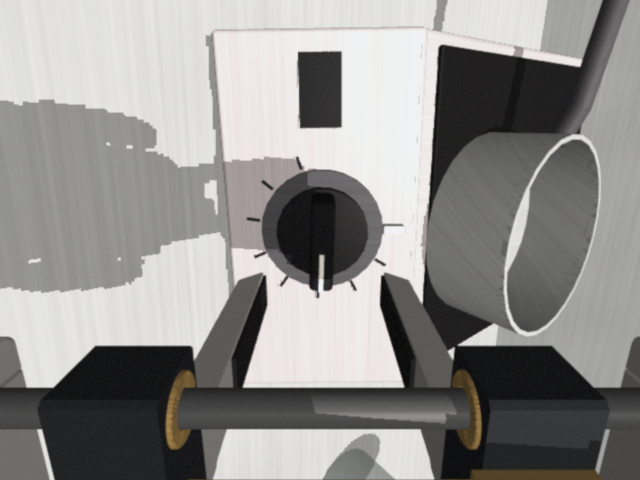

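The wrist view shows the bar vertical at col 322 (rows 190–291), the skirt centred at ~(322,228) and the mark at (392,226), so the pointer is 90° clockwise of off. I'll check the scale before going in.

Run:
```python
from h import *
c=cams.camera('wrist');W=np.array(c['world_to_cam'])
print(c['fx'],'cam',-W[:3,:3].T@W[:3,3],'axis dot -N',W[2,:3]@-N)
S=GRIP-23*N
for nm,v in (('R',34*RIGHT),('L',-34*RIGHT),('U',34*UP),('D',-34*UP)): print(nm,proj(c,S+v),proj(c,S+v-14*N))
h=lambda x,y,z:np.array([536.8,7.6,0])+0
for y in (145,-135): # hob panel corners, front and top, centre y~ 22
    pass
def onp(uv,off):
    o,d=ray(c,uv);return o+d*((off-(o-np.array([536.8,7.6,25]))@N)/(d@N))
for uv in ((215,31),(420,28),(262,228),(383,228),(322,168),(322,287),(402,226)): print(uv,np.round(onp(uv,7 if uv[1]>100 else 0),1))
```

```text
391.53060540894774 cam [411.33436971 101.49744064 298.52880043] axis dot -N 0.9595278319303927
R [321.84623546 277.21296656] [321.88716958 270.33913506]
L [320.6905824  188.53575987] [320.78737811 185.29147831]
U [367.50641266 233.84245151] [365.51381704 228.68127713]
D [275.09427181 234.85324199] [277.21889423 229.64976174]
(215, 31) [530.9 163.6  25.7]
(420, 28) [639.1 168.6 110.3]
(262, 228) [552.3  28.9  46.7]
(383, 228) [623.9  30.9 102.7]
(322, 168) [586.3  74.6  74.8]
(322, 287) [589.4 -18.2  74.1]
(402, 226) [635.   32.8 111.4]
```

The grey ring is a 91 mm bezel and the black disc is the 68 mm skirt. With that, the estimate agrees to about 2 mm. I'll go in with a 1.5 mm shift to the left and grip lightly.

Call:
jog_arm:
  commands:
    - {"dx": 0.04,"dy": -0.01,"dz": 0.57,"ax": 0,"ay": 0,"az": 0,"gripper": 0.4}
    - {"dx": 0,"dy": -0.01,"dz": 0.57,"ax": 0,"ay": 0,"az": 0,"gripper": 0.4}
    - {"dx": 0,"dy": -0.01,"dz": 0.57,"ax": 0,"ay": 0,"az": 0,"gripper": 0.4}
    - {"dx": 0,"dy": -0.01,"dz": 0.4,"ax": 0,"ay": 0,"az": 0,"gripper": 0.4}
    - {"dx": 0,"dy": 0,"dz": 0.17,"ax": 0,"ay": 0,"az": 0,"gripper": 0.4}
    - {"dx": 0,"dy": 0,"dz": 0,"ax": 0,"ay": 0,"az": 0,"gripper": 0.4}
  squeeze: 25

```text
clock: 13.58
eef_pos: [573.8, 27.7, 90.0]
eef_rot: [2.479, -0.007, 1.605]
wrist_force: [0.6, -0.4, 0.3]
finger_gap: 56.4
finger_force: 0.0
```

Call:
jog_arm:
  commands:
    - {"dx": 0,"dy": 0,"dz": 0,"ax": 0,"ay": 0,"az": 0,"gripper": 1}
    - {"dx": 0,"dy": 0,"dz": 0,"ax": 0,"ay": 0,"az": 0,"gripper": 1}
    - {"dx": 0,"dy": 0,"dz": 0,"ax": 0,"ay": 0,"az": 0,"gripper": 1}
    - {"dx": 0,"dy": 0,"dz": 0,"ax": 0,"ay": 0,"az": 0,"gripper": 1}
    - {"dx": 0,"dy": 0,"dz": 0,"ax": 0,"ay": 0,"az": 0,"gripper": 1}
    - {"dx": 0,"dy": 0,"dz": 0,"ax": 0,"ay": 0,"az": 0,"gripper": 1}
    - {"dx": 0,"dy": 0,"dz": 0,"ax": 0,"ay": 0,"az": 0,"gripper": 1}

```text
clock: 14.45
eef_pos: [574.9, 27.6, 91.1]
eef_rot: [2.475, -0.006, 1.605]
wrist_force: [7.2, 2.3, 2.0]
finger_gap: 16.0
finger_force: 25.0
```

Run:
```python
from h import *
tell();s=manip.read_state();f=s['wrist_force'];print('N,UP,RIGHT',f@N,f@UP,f@RIGHT,s['moment'])
```

```text
14.45 [574.9  27.6  91.1] [ 2.475 -0.006  1.605] [7.2 2.3 2. ] 16.0 24.98731702566147 [-0.04  0.26  2.05  0.3   0.17 -0.35]
N,UP,RIGHT -2.920657585627713 6.932932760650847 -2.029756505165337 [ 0.2342671  -0.94328307  0.19713846]
```

Gripped (gap 16.0 mm). I'll relieve the small sideways force and turn anticlockwise (−az), watching the forces.

Call:
jog_arm:
  commands:
    - {"dx": 0,"dy": 0.04,"dz": 0,"ax": 0,"ay": 0,"az": -0.2,"gripper": 1}
    - {"dx": 0,"dy": 0,"dz": 0,"ax": 0,"ay": 0,"az": -0.5,"gripper": 1}
    - {"dx": 0,"dy": 0,"dz": 0,"ax": 0,"ay": 0,"az": -0.6,"gripper": 1}
    - {"dx": 0,"dy": 0,"dz": 0,"ax": 0,"ay": 0,"az": -0.6,"gripper": 1}
    - {"dx": 0,"dy": 0,"dz": 0,"ax": 0,"ay": 0,"az": -0.6,"gripper": 1}
    - {"dx": 0,"dy": 0,"dz": 0,"ax": 0,"ay": 0,"az": 0,"gripper": 1}

```text
clock: 15.2
eef_pos: [575.0, 27.6, 91.1]
eef_rot: [2.522, 0.258, 1.957]
wrist_force: [-1.7, -0.3, 5.5]
finger_gap: 16.0
finger_force: 25.0
```

```bash
cat > st.py <<'E'
from h import *
tell();s=manip.read_state();f=np.array(s['wrist_force']);print('N,UP,RIGHT',f@N,f@UP,f@RIGHT,'mN',np.array(s['moment'])@N)
R=Ro.from_euler('xyz',s['eef_rot']);print('turned',np.degrees((R*R0.inv()).as_rotvec()@N),'tool f',R.inv().apply(f),'axis err',np.degrees(np.arccos(-R.apply([0,0,1])@N)))
E
python3 st.py
```

```text
15.2 [575.   27.6  91.1] [2.522 0.258 1.957] [-1.7 -0.3  5.5] 16.0 24.99196082353592 [-0.04  0.26  2.05  0.29  0.17 -0.78]
N,UP,RIGHT 5.445514111145744 2.023021774959827 0.2222056765779362 mN 0.06069524743290519
turned 25.06636366737044 tool f [-1.04315067  1.75350352 -5.44359059] axis err 0.06881499203515316
```

Turning smoothly with low forces. I'll go on to about 85°.

Call:
jog_arm:
  commands:
    - {"dx": 0,"dy": 0,"dz": 0,"ax": 0,"ay": 0,"az": -0.6,"gripper": 1}
    - {"dx": 0,"dy": 0,"dz": 0,"ax": 0,"ay": 0,"az": -0.6,"gripper": 1}
    - {"dx": 0,"dy": 0,"dz": 0,"ax": 0,"ay": 0,"az": -0.6,"gripper": 1}
    - {"dx": 0,"dy": 0,"dz": 0,"ax": 0,"ay": 0,"az": -0.6,"gripper": 1}
    - {"dx": 0,"dy": 0,"dz": 0,"ax": 0,"ay": 0,"az": -0.6,"gripper": 1}
    - {"dx": 0,"dy": 0,"dz": 0,"ax": 0,"ay": 0,"az": 0,"gripper": 1}

```text
clock: 15.95
eef_pos: [574.9, 27.6, 91.0]
eef_rot: [2.714, 0.525, 2.446]
wrist_force: [-2.8, 0.5, 5.2]
finger_gap: 15.9
finger_force: 25.0
```

```bash
python3 st.py
```

```text
15.95 [574.9  27.6  91. ] [2.714 0.525 2.446] [-2.8  0.5  5.2] 15.9 24.99236136674881 [-0.04  0.26  2.05  0.29  0.17 -1.3 ]
N,UP,RIGHT 5.811424708502476 1.0418235137912348 -0.6288833921980401 mN 0.06272224793461055
turned 55.04273634313921 tool f [-0.48609326  1.11666567 -5.81122352] axis err 0.06311362111767486
```

Call:
jog_arm:
  commands:
    - {"dx": 0,"dy": 0,"dz": 0,"ax": 0,"ay": 0,"az": -0.6,"gripper": 1}
    - {"dx": 0,"dy": 0,"dz": 0,"ax": 0,"ay": 0,"az": -0.6,"gripper": 1}
    - {"dx": 0,"dy": 0,"dz": 0,"ax": 0,"ay": 0,"az": -0.6,"gripper": 1}
    - {"dx": 0,"dy": 0,"dz": 0,"ax": 0,"ay": 0,"az": -0.6,"gripper": 1}
    - {"dx": 0,"dy": 0,"dz": 0,"ax": 0,"ay": 0,"az": -0.4,"gripper": 1}
    - {"dx": 0,"dy": 0,"dz": 0,"ax": 0,"ay": 0,"az": 0,"gripper": 1}

```text
clock: 16.7
eef_pos: [574.9, 27.6, 91.0]
eef_rot: [3.038, 0.657, 3.016]
wrist_force: [-2.9, -0.6, 4.9]
finger_gap: 15.9
finger_force: 25.0
```

```bash
python3 st.py
```

```text
16.7 [574.9  27.6  91. ] [3.038 0.657 3.016] [-2.9 -0.6  4.9] 15.9 24.992574155330658 [-0.04  0.26  2.05  0.29  0.17 -1.79]
N,UP,RIGHT 5.659724823965867 0.7351354340747362 0.4593565060257812 mN 0.0418701116164239
turned 83.01499409041388 tool f [-0.79449495 -0.36156397 -5.65879553] axis err 0.06568474982361308
```

Still free of the stop. I'll advance in small steps and watch the moment.

Call:
jog_arm:
  commands:
    - {"dx": 0,"dy": 0,"dz": 0,"ax": 0,"ay": 0,"az": -0.3,"gripper": 1}
    - {"dx": 0,"dy": 0,"dz": 0,"ax": 0,"ay": 0,"az": -0.3,"gripper": 1}
    - {"dx": 0,"dy": 0,"dz": 0,"ax": 0,"ay": 0,"az": -0.15,"gripper": 1}
    - {"dx": 0,"dy": 0,"dz": 0,"ax": 0,"ay": 0,"az": 0,"gripper": 1}

```text
clock: 17.2
eef_pos: [574.9, 27.5, 91.0]
eef_rot: [3.139, 0.664, -3.103]
wrist_force: [-2.8, -0.5, 6.1]
finger_gap: 15.9
finger_force: 25.0
```

```bash
python3 st.py
```

```text
17.2 [574.9  27.5  91. ] [ 3.139  0.664 -3.103] [-2.8 -0.5  6.1] 15.9 24.992683231830597 [-0.04  0.26  2.05  0.29  0.17 -1.92]
N,UP,RIGHT 6.560465708123056 1.5697916561350205 0.3467365930476145 mN -0.014804451489818373
turned 90.46935420936256 tool f [-1.5757205  -0.34663188 -6.55904975] axis err 0.06726980802820642
```

Call:
jog_arm:
  commands:
    - {"dx": 0,"dy": 0,"dz": 0,"ax": 0,"ay": 0,"az": -0.15,"gripper": 1}
    - {"dx": 0,"dy": 0,"dz": 0,"ax": 0,"ay": 0,"az": -0.1,"gripper": 1}
    - {"dx": 0,"dy": 0,"dz": 0,"ax": 0,"ay": 0,"az": 0,"gripper": 1}

```text
clock: 17.58
eef_pos: [574.9, 27.5, 91.0]
eef_rot: [-3.111, 0.663, -3.049]
wrist_force: [-2.5, -0.3, 6.3]
finger_gap: 16.3
finger_force: 25.5
```

```bash
python3 st.py
```

```text
17.57 [574.9  27.5  91. ] [-3.111  0.663 -3.049] [-2.5 -0.3  6.3] 16.3 25.479671359062195 [-0.04  0.26  2.05  0.29  0.17 -1.96]
N,UP,RIGHT 6.485722288966524 1.9355122625341419 0.15942442478619065 mN -0.5778608734626876
turned 92.8921138040121 tool f [-1.93234342 -0.23937773 -6.48420887] axis err 0.06571061896567633
```

The stop has been reached: the moment jumped to −0.58 N m and the pads were wedged slightly open. I'll release and back straight out.

Call:
jog_arm:
  commands:
    - {"dx": 0,"dy": 0,"dz": 0,"ax": 0,"ay": 0,"az": 0,"gripper": 0.4}
    - {"dx": 0,"dy": 0,"dz": 0,"ax": 0,"ay": 0,"az": 0,"gripper": 0.4}
    - {"dx": 0,"dy": 0,"dz": 0,"ax": 0,"ay": 0,"az": 0,"gripper": 0.4}
    - {"dx": 0,"dy": 0,"dz": 0,"ax": 0,"ay": 0,"az": 0,"gripper": 0.4}
    - {"dx": 0,"dy": 0,"dz": -0.4,"ax": 0,"ay": 0,"az": 0,"gripper": 0.4}
    - {"dx": 0,"dy": 0,"dz": -0.7,"ax": 0,"ay": 0,"az": 0,"gripper": 0.4}
    - {"dx": 0,"dy": 0,"dz": -0.7,"ax": 0,"ay": 0,"az": 0,"gripper": 0.4}
    - {"dx": 0,"dy": 0,"dz": -0.7,"ax": 0,"ay": 0,"az": 0,"gripper": 0.4}
    - {"dx": 0,"dy": 0,"dz": 0,"ax": 0,"ay": 0,"az": 0,"gripper": 0.4}

```text
clock: 18.7
eef_pos: [513.4, 25.0, 171.0]
eef_rot: [-3.109, 0.666, -3.046]
wrist_force: [0.7, -0.9, 0.2]
finger_gap: 56.1
finger_force: 0.0
```

Run:
```python
from h import *
tell()
c=cams.camera('wrist');im=c['image'];g=im.min(2).astype(np.uint8);sat=im.max(2).astype(int)-g
# white pointer inside the black disc; axis and up-mark directions by projection
A=GRIP+11*N+0.03*40*UP-1.5*RIGHT
m=np.zeros(g.shape,np.uint8)
poly=np.array([proj(c,A+30*(np.cos(a)*UP+np.sin(a)*RIGHT)) for a in np.linspace(0,6.28,40)]).astype(np.int32)
cv2.fillPoly(m,[poly],1);w=((g>110)&(m>0)).astype(np.uint8)
pts=cv2.findNonZero(w);print(0 if pts is None else len(pts),'axis px',proj(c,A))
n,l,s,ce=cv2.connectedComponentsWithStats(w)
for i in range(1,n):
    if s[i,4]>8:
        P=np.argwhere(l==i)[:,::-1]
        def onp(uv):
            o,d=ray(c,uv);return o+d*(((A-o)@N)/(d@N))
        Q=np.array([onp(p) for p in P]);q=np.c_[(Q-A)@UP,(Q-A)@RIGHT]
        vx,vy,_,_=cv2.fitLine(q.astype(np.float32),cv2.DIST_L2,0,.01,.01).ravel()
        print(s[i],'centre up/right',q.mean(0),'extent',q.min(0),q.max(0),'line angle',np.degrees(np.arctan2(vy,vx)))
```

```text
18.7 [513.4  25.  171. ] [-3.109  0.666 -3.046] [ 0.7 -0.9  0.2] 56.1 0.0 [-0.05 -0.03  2.14  0.16  0.36 -1.84]
690 axis px [323.97933999 245.58365539]
[286 249  74  38 672] centre up/right [19.67309891  4.21586305] extent [  2.46102231 -24.7533174 ] [29.77366088 25.5087415 ] line angle -82.62627
```

Run:
```python
from h import *
c=cams.camera('wrist');im=c['image'];g=im.min(2)
A=GRIP+11*N+1.2*UP-1.5*RIGHT
m=np.zeros(g.shape,np.uint8)
cv2.fillPoly(m,[np.array([proj(c,A+u*UP+r*RIGHT) for u,r in ((2,-7),(2,7),(29,7),(29,-7))]).astype(np.int32)],1)
P=np.argwhere((g>110)&(m>0))[:,::-1]
def onp(uv):
    o,d=ray(c,uv);return o+d*(((A-o)@N)/(d@N))
q=np.array([[(onp(p)-A)@UP,(onp(p)-A)@RIGHT] for p in P])
for lo in range(0,30,4):
    k=(q[:,0]>=lo)&(q[:,0]<lo+4)
    if k.any(): print(lo,k.sum(),q[k,1].min(),q[k,1].max(),q[k,1].mean())
```

```text
0 12 -0.8772966084366659 2.52791361167509 0.825940115501587
4 34 -1.0578323843854427 2.4731666987929515 0.6353651379633094
8 29 -1.1183807755073079 2.3355646034427116 0.8305059431977047
12 28 -0.7087299934929417 2.169042561726451 0.6647166182207705
16 32 -0.8603919772978355 2.6859783464572455 0.9636950168766769
20 30 -1.0132361804302086 2.547384528427 0.769786173469504
24 40 -6.742093548975468 2.4077094853951313 -0.106876310482469
28 24 -6.777438501782954 7.118507421429755 0.941463912572264
```

The pointer line is within about 1° of the up-panel direction, so the knob is home. The arm is clear and the caddy was left untouched. I'll hand the job in.

```bash
python3 -c "
from cell import job
print(job.sign_off())"
```

```text
the job is handed in; nothing more can be done
None
```

The caddy is standing centred in the baking tray, the knob is turned home to its off stop, and the arm touched none of the bystanders; I handed the job in at about 19 s of the 70 s allowed, but no verdict was returned.

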